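# Unlock the kitchen's knife box and hold the lock open

### The arm

A 6-joint arm with a two-finger parallel gripper is mounted at the origin on the work surface. World frame = base frame: x ahead of the robot, y to its left, z up, the work surface at z = 0. Lengths are in m, angles in rad, forces in N, time in s.
With the tool pointing down it reaches from about 0.35 to 0.975 m from the base axis. Payload 4.9 kg.
Tool frame: the origin (TCP) lies on the centre line of the jaws, within the pads' length; the fingertips stand 25 mm ahead of it and the grasp point (between the pads) lies 6 mm ahead of it; z points along the fingers, y is the line along which they close (so a half turn about z gives the same grasp; the last joint's range is limited). The gripper opens to 85 mm and grips with 20 to 120 N. Pads are 22 mm wide; open, the fingers measure 114 mm over their backs; the gripper's body (76 mm by 85 mm) begins 54 mm behind the grasp point. The pads swing forward as they close: fully open they stand 13 mm farther back than shut.
Start: joints at [-1.285, 0.053, 1.613, -0, 1.476, -0.119], TCP at [0.246, -0.574, 0.256] pointing down, gripper open.
Joint ranges: [-3.01, 3.01], [-1.01, 2.22], [0.06, 2.58], [-1.02, 4.17], [0.09, 2.62], [-3.14, 3.14]. Speed limits (rad/s): [2.57, 2.57, 3.14, 3.14, 3.14, 3.14].

### API

Orientations are given as a unit quaternion [w, x, y, z].
In Python, from plant import state, grab_frame, get_calibration, job gives the robot as it stands. The module is installed in compiled form; this text tells all that it offers.
- The arm moves only by the tool move_arm, never from a script. Its argument "targets" is a list that holds one entry, the list of rows, each a list of 5 numbers: the opening in per cent of the stroke, from 0 (shut) to 100 (fully open), then the shift along the tool's x, y, z as a fraction of full scale, then the turn about the tool's z as a fraction of full scale. A call has 1 to 5 rows; each row shifts and turns the commanded pose from where the row before left it, along the tool's axes as they then stand; what a row does not reach is not made up. Full scale, the value 1, is 0.6 m for a shift and 6 degrees for a turn. A row lasts 1/12 s, in which the tool goes at most 41.7 mm and 7.16 degrees, less where a joint would pass 70% of its speed; a pose out of reach is approached as far as the arm can. A call with a number of a shift or a turn outside -1 to 1 is refused whole. A call with a gripper value outside its range is refused whole. The fingers move at their own pace and stop on an object; the grip force is fixed at half the most. Time passes only in rows, so rows that do not move let the fingers close. It gives the time, the measured TCP pose, the force, the opening and the grip force at its end, in the units of the state.
- state(): the state, without advancing time (a new reading comes with each control period).
- grab_frame(name): name is "scene" or "side" or "wrist"; returns the picture (384x512x3 uint8, red, green, blue); there is no depth.
- get_calibration(name): a dict with "vertical_fov" (degrees; the focal length in pixels is half the picture's height over the tangent of half this angle, whatever the lens; pixels are square), "cx", "cy" (the principal point, pixels), "dist_coeffs" ([k1, k2, p1, p2, k3] as OpenCV has them; the pictures are not rectified), "R" (3x3) and "t" (3): a world point X has camera coordinates R X + t. Camera axes: x right, y down, z forward; pixel columns grow to the right and rows downward; lengths in m; the calibration is good to about 2 mm. A picture is of the moment at which its call begins: read the wrist's pose just before it. get_calibration takes no time and is no camera call; for the wrist camera it gives the pose at the moment of the call.
- job.job_done(): hands the job in; it is judged then, once.
The state is a dict: "time": time; "joint_pos": joint angles; "joint_vel": joint speeds; "joint_efforts": joint torques, N m; "tool_pos": TCP position; "tool_rot": TCP orientation; "contact_force": force on the tool from outside, world axes, zero at the start; "ft_torque": the same for the moment, N m; "gripper_width": opening from 0.0 (shut) to 1.0 (fully open); "grasp_force": force on a finger pad.
Only numpy, scipy, OpenCV 4.12 (cv2) and the standard library are available. Lean on these libraries where they do the work, as an engineer would, in place of code of your own. Each camera call takes 0.05 s, during which the arm holds its last target. There are 200 camera calls.

### The job

Take the knife-box key, the one with the wide oblong head, out of the key block and put it blade down into the lock on the knife box, working it past the sticky pins until its shoulder sits fully home on the lock's face. Then turn it clockwise a quarter turn against the spring to its stop and stay there holding the key turned, so that I can lift the lid: finish while still gripping it. Leave the other keys and the things on the table where they are, and leave the lid shut.

Things in the scene. Friction and masses are not known exactly. Their poses are not given: they have to be found in the camera images.
- key_head (a point): centre (half-way up) of the black plastic head of the loose 35 g knife-box key: oblong, 34 mm wide (y), 9 thick (x), 36 high; the widest and tallest head of the three keys. The key stands blade down in one of the key block's three slots (any); z up out of the head. Symmetric, fits either way round. Lift it 30 mm or more to come clear of the slot.
- key_shoulder (a point): shoulder of that key: underside of the collar (18 mm y by 9 mm x, 10 high) beneath its head, on the key's axis, 28 mm below key_head, axes as there. It rests on the block's top (40 mm) at the start and on the lock's face when the key is home. Below it a round steel neck 4.4 mm across and 10 mm long, then the blade.
- key_tip (a point): tip of that key's blade, on the axis, 28 mm below the shoulder. The flat double-edged blade is 10 mm wide (y), 4 mm thick (x) and 18 mm long; over its last 6 mm the width tapers to 3 mm.
- lock_face (a point): centre of the keyway on top of the square aluminium lock plate (36 mm, 5 mm above the deck) in the middle of the knife box's near rim, 105 mm above the table. Slot 11.6 mm long (y), 5.2 mm wide (x), its long edges bevelled 2 mm at the mouth; z up along the cylinder's axis, y along the rim. Key home: key_shoulder here, so key_head 28 mm above, key y along this y, either way round.
- keyway (a point): point on the lock's axis 15 mm below the face, axes as lock_face. Three sprung pins stand in the keyway 10 to 24 mm below the face, on its two short sides in turn; they bear on the blade's edges and stick: the key goes in with a push of about 5 to 12 N, easier while twisted to and fro a little. Turn it only once home: before that the lock plate blocks the blade. A turned key cannot be pulled out.
- cylinder (a joint): angle of the lock's cylinder: 0 with the keyway along lock_face's y, growing as the key turns clockwise seen from above, stopped at 1.57 rad, a quarter turn, where the bolt is withdrawn. A spring (0.01 N m at 0, 0.06 at the stop) turns it back when the key is let go. The blade has about 0.2 rad of play, so the hand turns about 1.8 rad.
- knifebox: fixed stainless knife box, 260 mm deep (x), 360 wide (y), 100 high; origin at the centre of its underside, x pointing from the near rim, with the lock, to the far side, where the lid is hinged. Lid of steel frame and clear panel, level with the deck (finger lips to 106 mm).
- keyblock_top (a point): centre of the top face of the key block, a fixed plywood block 60 mm (x) by 170 mm (y) and 40 mm high with three slots in a row along y, at 52 mm spacing, the middle one here; the keys stand with their heads' widths along the row. z up.
- roundkey_head (a point): centre of the head of another key in the block: round head 30 mm across, 9 mm thick, round stem, its top 35 mm above the block. To be left alone.
- narrowkey_head (a point): centre of the head of another key in the block: narrow head 14 mm wide, 9 mm thick, its top 31 mm above the block. To be left alone.
- shaker: steel salt shaker, 66 mm across, 88 mm high, standing between the key block and the near rim of the knife box; origin at the centre of its underside. Bystander.
- bowl: small metal bowl, 100 mm across, 45 mm high, left of the knife box; origin at the centre of its underside. Bystander.
- spicetin: small steel spice tin, 52 mm across, 60 mm high, beyond the key block; origin at the centre of its underside. Bystander.
- timer: round white kitchen timer, 56 mm across, 33 mm high, lying on the knife box's deck about 110 to 135 mm to the left of the lock; origin at the centre of its underside. Bystander.
- lid_edge (a point): middle of the lid's near edge, on its top, 28 mm beyond lock_face and 5 mm below it when the lid is shut. Leave the lid shut.

How it is judged:
By the outcome, as a careful person would: the job done as asked, in the order asked, and still so for the second after the job is handed in, while the arm keeps its last pose, push and grip.
It also fails if it takes over 54 s, if anything falls off the work surface, if the arm or the gripper's body presses on something with over 40 N, if the wrist force passes 120 N, or if a joint passes its speed limit or range.

## Working session

There is one attempt and no reset: what is moved stays moved. The work goes in short steps, Python scripts to look and compute and a tool call to move; the robot and the scene stay as the last step left them, time stands still between calls to the robot, and variables do not carry over. Pictures are saved under pics/ and viewed, at most 10 in all, crops included, and the job is handed in when it is done.

Besides the shell and the picture viewer there is one more tool, called as name(argument=value, ...) on one line, values as JSON. move_arm: Moves the arm, as the interface text tells. Shift numbers are shares of 0.6 m and turn numbers shares of 6 degrees, none past 1 either way. Its arguments: {"type":"object","properties":{"targets":{"type":"array"}},"required":["targets"]}

```bash
mkdir -p pics; cat > h.py <<'E'
import numpy as np, cv2
from plant import state, grab_frame, get_calibration, job
def K(c):
    f=192/np.tan(np.radians(c["vertical_fov"])/2)
    return np.array([[f,0,c["cx"]],[0,f,c["cy"]],[0,0,1]])
def ray(c,p):
    u=cv2.undistortPoints(np.array([[p]],float),K(c),np.array(c["dist_coeffs"],float))[0,0]
    R=np.array(c["R"]);t=np.array(c["t"]);d=R.T@[u[0],u[1],1];return -R.T@t,d
def onz(c,p,z):
    o,d=ray(c,p);return o+d*(z-o[2])/d[2]
def proj(c,X):
    R=np.array(c["R"]);return cv2.projectPoints(np.array(X,float).reshape(-1,1,3),cv2.Rodrigues(R)[0],np.array(c["t"],float),K(c),np.array(c["dist_coeffs"],float))[0][:,0]
def tri(a,p,b,q):
    o1,d1=ray(a,p);o2,d2=ray(b,q);s=np.linalg.lstsq(np.c_[d1,-d2],o2-o1,rcond=None)[0]
    x,y=o1+s[0]*d1,o2+s[1]*d2;return (x+y)/2,np.linalg.norm(x-y)
E
python3 - <<'E'
from h import *
s=state();print(s)
for n in("scene","side","wrist"):
    c=get_calibration(n);im=grab_frame(n);cv2.imwrite(f"pics/{n}0.png",cv2.resize(im[:,:,::-1],(800,600)))
    np.save(n+"0.npy",im);print(n,c)
E
```

```text
{'time': 0.0, 'joint_pos': array([-1.28499665e+00,  5.33485724e-02,  1.61434313e+00, -2.06782654e-06,
        1.47596864e+00, -1.19022362e-01]), 'joint_vel': array([ 0.00023518, -0.00038791, -0.00032613,  0.0001855 , -0.00188937,
       -0.00043076]), 'joint_efforts': array([ 9.18572441e-04, -3.93681765e+01, -3.70175278e+01,  1.36813441e-07,
        7.16357521e-03,  3.40142698e-06]), 'tool_pos': array([ 0.24598067, -0.57392389,  0.25503874]), 'tool_rot': array([-1.03016978e-03,  9.79584191e-01,  2.01031699e-01, -8.71369007e-05]), 'contact_force': array([-0.65048237, -0.78779962,  0.08585297]), 'ft_torque': array([0.04999339, 0.03297299, 0.013928  ]), 'grasp_force': 0.0, 'gripper_width': 1.003121604930854}
scene {'vertical_fov': 55.027215901055534, 'cx': 256.33608996733454, 'cy': 191.28031053975778, 'dist_coeffs': array([-0.0936588,  0.       ,  0.       ,  0.       ,  0.       ]), 'R': array([[ 0.39861283,  0.91700823,  0.01427277],
       [ 0.63571247, -0.26505266, -0.7249943 ],
       [-0.66104271,  0.29806541, -0.68860696]]), 't': array([-0.22740616, -0.28747272,  1.45887496])}
side {'vertical_fov': 56.96134630095758, 'cx': 250.4651814008672, 'cy': 191.6759546819088, 'dist_coeffs': array([-0.1009418,  0.       ,  0.       ,  0.       ,  0.       ]), 'R': array([[-0.75080779, -0.6603547 , -0.01481009],
       [-0.4802559 ,  0.56115878, -0.67413284],
       [ 0.4534776 , -0.49903156, -0.73846162]]), 't': array([0.45459095, 0.32218213, 0.69940589])}
wrist {'vertical_fov': 62.754234499488085, 'cx': 253.3032833958773, 'cy': 191.51251060888524, 'dist_coeffs': array([0.00589658, 0.        , 0.        , 0.        , 0.        ]), 'R': array([[ 0.39425919, -0.91899779, -0.00165646],
       [-0.87783804, -0.37713342,  0.29524695],
       [-0.271956  , -0.11494972, -0.95541954]]), 't': array([-0.6241474 , -0.03857804,  0.37965781])}
```

View pics/scene0.png

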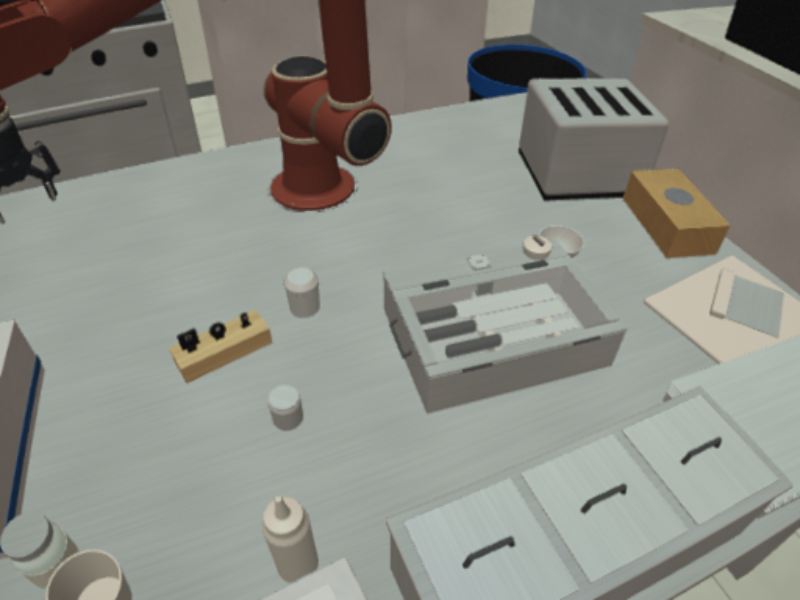

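View pics/side0.png

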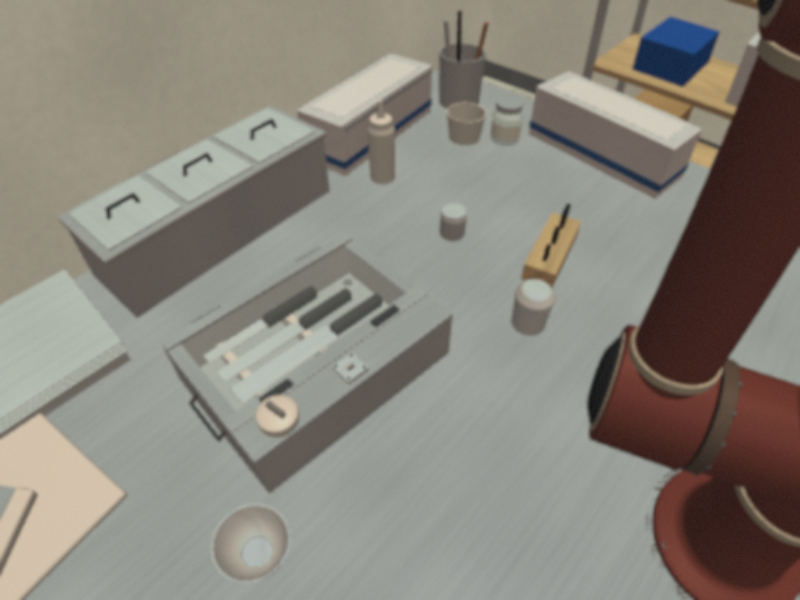

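View pics/wrist0.png

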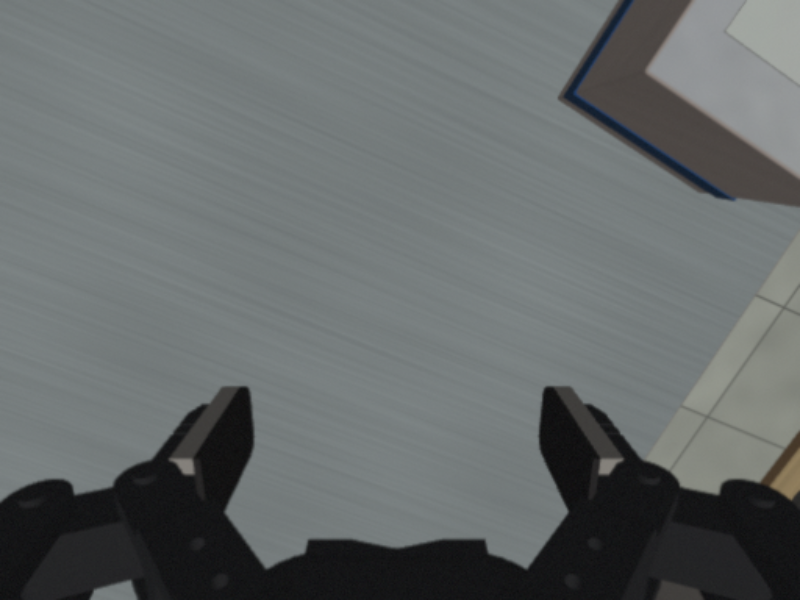

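The scene view (800x600) shows the key block with heads at (188,340), (217,330) and (245,320). The wide one is leftmost, at the robot's right. The lock plate is at (479,262). In the side view the plate is at (350,368) and the tall key at (565,213). Now I'll turn these into positions.

```bash
python3 - <<'E'
from h import *
a=get_calibration("scene");b=get_calibration("side")
I=np.load("scene0.npy");J=np.load("side0.npy")
def blobs(im,x0,x1,y0,y1,th):
    m=(im.max(2)<th).astype(np.uint8);q=np.zeros_like(m);q[y0:y1,x0:x1]=m[y0:y1,x0:x1]
    n,l,st,ce=cv2.connectedComponentsWithStats(q)
    return [(st[i],ce[i]) for i in range(1,n) if st[i][4]>8]
for nm,im,bx in(("scene",I,(105,175,195,230)),("side",J,(335,375,125,175))):
    for st,ce in blobs(im,*bx,60): print(nm,st,ce.round(1))
s=.64
P=lambda x,y:(x*s-.18,y*s-.18)
print("key",tri(a,P(188,340),b,P(565,213)))
print("lock tri",tri(a,P(479,262),b,P(350,368)), onz(a,P(479,262),.105),onz(b,P(350,368),.105))
# wood block mask hull corners
for nm,im,c in(("scene",I,a),("side",J,b)):
    h=cv2.cvtColor(im,cv2.COLOR_RGB2HSV);m=((h[...,0]>10)&(h[...,0]<28)&(h[...,1]>80)).astype(np.uint8)
    n,l,st,ce=cv2.connectedComponentsWithStats(m)
    for i in range(1,n):
        if st[i][4]>100: print(nm,st[i],ce[i].round(1),onz(c,ce[i],.03).round(3))
x0=lambda im,x,y,w,h:cv2.resize(im[y:y+h,x:x+w,::-1],(400,300),interpolation=cv2.INTER_CUBIC)
cv2.imwrite("pics/crop1.png",np.vstack([np.hstack([x0(I,100,190,80,60),x0(J,325,125,80,60)]),np.hstack([x0(I,286,150,40,30),x0(J,204,220,40,30)])]))
E
```

```text
scene [154 201   6   8  27] [156.2 204.8]
scene [135 207   9  10  65] [139.  211.4]
scene [114 211  13  14 121] [120.4 217.4]
side [359 132   5  13  20] [360.9 137.7]
side [354 147   3   8  11] [354.9 150.5]
key (array([ 0.48674049, -0.36784648,  0.07020427]), np.float64(0.0066821905746551535))
lock tri (array([0.53053157, 0.17503116, 0.10245938]), np.float64(0.004506258604236248)) [0.53454611 0.1750236  0.105     ] [0.52785941 0.17434599 0.105     ]
scene [ 398  108   69   57 2408] [431.6 136.6] [0.479 0.755 0.03 ]
scene [ 109  199   65   46 1331] [141.7 221.6] [ 0.489 -0.315  0.03 ]
side [ 380   21   93   56 1997] [430.4  52.8] [ 0.559 -1.17   0.03 ]
side [442  91  19  16 205] [450.7  98.5] [ 0.358 -0.851  0.03 ]
side [335 137  36  45 863] [352.5 159.1] [ 0.471 -0.308  0.03 ]
side [447 231  26  66 447] [463.1 260.8] [ 0.085 -0.173  0.03 ]
```

View pics/crop1.png

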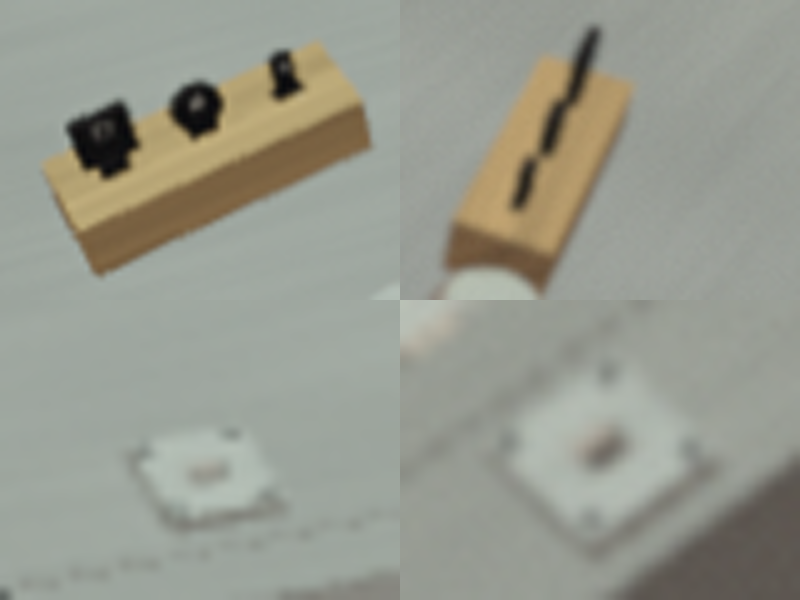

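The crops show the wide head at about (120,217) in the scene image. The slot is at scene (306.8,167) and side (224,234.5). The block's top corners are clear in both views.

```bash
python3 - <<'E'
from h import *
a=get_calibration("scene");b=get_calibration("side")
def yaw(v): return np.degrees(np.arctan2(v[1],v[0])).round(1)
for nm,c,o,p in(("sc",a,(100,190),[(43,162),(78,235),(365,103),(320,42)]),("sd",b,(325,125),[(140,57),(232,88),(152,255),(55,218)])):
    X=np.array([onz(c,(o[0]+(x+.5)/5-.5,o[1]+(y+.5)/5-.5),.04)[:2] for x,y in p]);print(nm,X.round(3).tolist(),X.mean(0).round(4))
    for i in range(4): e=X[(i+1)%4]-X[i];print(np.linalg.norm(e).round(3),yaw(e))
for nm,c,o,p in(("sc",a,(286,150),[(208,170),(145,152),(232,133),(265,195)]),("sd",b,(204,220),[(200,145),(108,140),(207,72),(293,152),(192,218)])):
    X=np.array([onz(c,(o[0]+x/10-.45,o[1]+y/10-.45),.105)[:2] for x,y in p]);print(nm,X.round(4).tolist())
    for i in range(1,len(X)-1): e=X[i+1]-X[i];print(np.linalg.norm(e).round(3),yaw(e))
print("headtri",tri(a,(120.4,216.4),b,(360,137.5)),onz(a,(120.4,216),.068))
E
```

```text
sc [[0.464, -0.402], [0.525, -0.391], [0.489, -0.224], [0.43, -0.237]] [ 0.477  -0.3136]
0.062 10.0
0.171 102.2
0.06 -168.1
0.169 -78.4
sd [[0.521, -0.392], [0.462, -0.404], [0.426, -0.241], [0.484, -0.231]] [ 0.4736 -0.3172]
0.06 -169.2
0.166 102.5
0.059 10.0
0.165 -77.0
sc [[0.5307, 0.1771], [0.5161, 0.1638], [0.5182, 0.1923], [0.5472, 0.1871]]
0.029 85.9
0.029 -10.3
sd [[0.5307, 0.1722], [0.547, 0.1846], [0.5435, 0.1569], [0.5139, 0.1602], [0.5185, 0.1873]]
0.028 -97.3
0.03 173.5
0.027 80.3
headtri (array([ 0.48625287, -0.36438175,  0.06964096]), np.float64(9.090597072067441e-05)) [ 0.48311716 -0.36426362  0.068     ]
```

move_arm(targets=[[[100,0.063,-0.02,0.007,0],[100,0.063,-0.02,0.007,0],[100,0.063,-0.02,0.007,0],[100,0.063,-0.02,0.007,0],[100,0.063,-0.02,0.007,0]]])

```text
time: 0.57
tool_pos: [0.3972, -0.4434, 0.2348]
tool_rot: [-0.0, 0.98, 0.201, -0.0]
contact_force: [0.4, -0.7, -0.7]
gripper_width: 1.003
grasp_force: 0.0
```

move_arm(targets=[[[100,0.063,-0.02,0.007,0],[100,0.063,-0.02,0.007,0],[100,0.063,-0.02,0.007,0],[100,0,0,0,-1],[100,0,0,0,-1]]])

```text
time: 0.98
tool_pos: [0.4877, -0.3648, 0.2217]
tool_rot: [-0.001, 0.952, 0.307, -0.0]
contact_force: [-0.4, -0.9, 0.5]
gripper_width: 1.001
grasp_force: 0.0
```

move_arm(targets=[[[100,0,0,0,-1],[100,0,0,0,-1],[100,0,0,0,-1],[100,0,0,0,-1],[100,0,0,0,-1]]])

```text
time: 1.4
tool_pos: [0.4861, -0.3669, 0.2222]
tool_rot: [-0.0, 0.841, 0.541, -0.0]
contact_force: [-0.7, -0.3, 0.3]
gripper_width: 0.998
grasp_force: 0.0
```

move_arm(targets=[[[100,0,0,0,-1],[100,0,0,0,-1],[100,0,0,0,-1],[100,0,0,0,-1],[100,0,0,0,-1]]])

```text
time: 1.82
tool_pos: [0.4861, -0.367, 0.2222]
tool_rot: [-0.0, 0.672, 0.74, 0.0]
contact_force: [1.3, -0.7, -0.3]
gripper_width: 0.999
grasp_force: 0.0
```

move_arm(targets=[[[100,0,0,0,-1],[100,0,0,0,0],[100,0,0,0,0]]])

```text
time: 2.07
tool_pos: [0.4861, -0.367, 0.2223]
tool_rot: [-0.0, 0.636, 0.772, 0.0]
contact_force: [0.4, -0.3, 0.1]
gripper_width: 0.998
grasp_force: 0.0
```

```bash
python3 - <<'E'
from h import *
c=get_calibration("wrist");im=grab_frame("wrist");np.savez("w1.npz",im=im,c=c)
cv2.imwrite("pics/w1.png",cv2.resize(im[:,:,::-1],(800,600)))
E
```

```text
(no output)
```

View pics/w1.png

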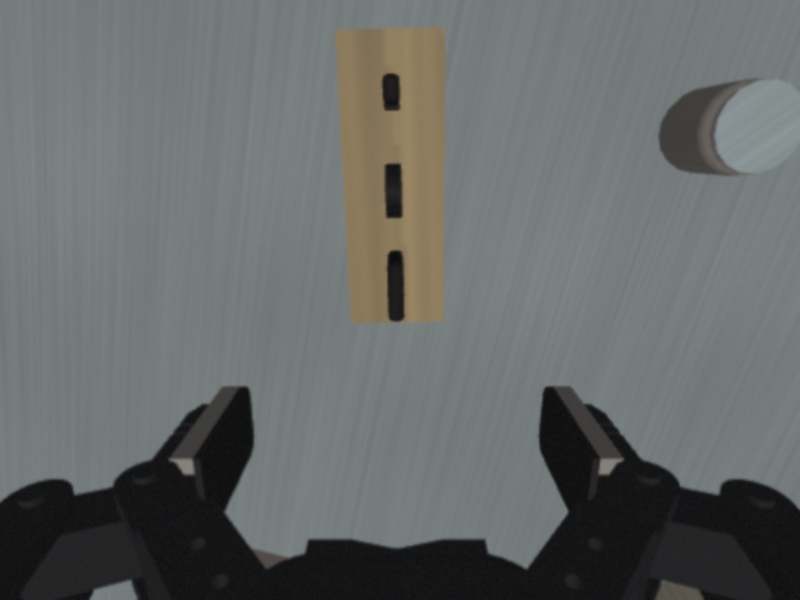

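The wrist view shows the block upright in the image, with the wide head at about x=396 and rows 252-320. It is nearly centred between the fingers.

```bash
cat >> h.py <<'E'
def axes():
    q=state()["tool_rot"];from scipy.spatial.transform import Rotation as Ro
    return state()["tool_pos"],Ro.from_quat([q[1],q[2],q[3],q[0]]).as_matrix()
def yaw(v): return float(np.degrees(np.arctan2(v[1],v[0])).round(2))
E
python3 - <<'E'
from h import *
d=np.load("w1.npz",allow_pickle=True);im=d["im"];c=d["c"].item()
p,R=axes();print(p,R.round(4).tolist(),"xyaw",yaw(R[:,0]))
m=(im.max(2)<75).astype(np.uint8);m[:30]=0;m[212:]=0;m[:,:235]=0;m[:,270:]=0
n,l,st,ce=cv2.connectedComponentsWithStats(m)
pts=[]
for i in range(1,n):
    if st[i][4]>30:
        ys,xs=np.where(l==i);r=cv2.minAreaRect(np.c_[xs,ys].astype(np.float32))
        q=ce[i];z=.086 if q[1]>170 else .073
        X=onz(c,q,z);pts.append(X);print(st[i],q.round(1),r,X.round(4))
h=cv2.cvtColor(im,cv2.COLOR_RGB2HSV)
w=((h[...,0]>8)&(h[...,0]<28)&(h[...,1]>70)).astype(np.uint8);w[215:]=0
# block edges at z=.04
for y in(60,120,180,200):
    xs=np.where(w[y])[0];A=onz(c,(xs.min()-.5,y),.04);B=onz(c,(xs.max()+.5,y),.04);M=(A+B)/2;print(y,xs.min(),xs.max(),A.round(4),B.round(4),"mid in tool",(R.T@(M-p)).round(4))
for X in pts: print("tool",(R.T@(X-p)).round(4))
E
```

```text
[ 0.48619361 -0.36703046  0.22242618] [[-0.1917, 0.9815, -0.0003], [0.9815, 0.1917, 0.0003], [0.0004, -0.0002, -1.0]] xyaw 101.05
[245  47  11  24 235] [249.9  58.6] ((250.0, 58.5), (23.0, 10.0), 90.0) [ 0.464  -0.2674  0.073 ]
[247 105  10  34 336] [251.5 121.6] ((251.5, 121.5), (33.0, 9.0), 90.0) [ 0.4744 -0.3147  0.073 ]
[248 160  11  46 429] [252.7 182.3] ((253.0, 182.5), (45.0, 10.0), 90.0) [ 0.4848 -0.3623  0.086 ]
60 217 283 [ 0.4343 -0.271   0.04  ] [ 0.4924 -0.2596  0.04  ] mid in tool [ 0.1041 -0.0029  0.1825]
120 220 283 [ 0.4452 -0.3216  0.04  ] [ 0.5038 -0.3102  0.04  ] mid in tool [ 0.0523 -0.0016  0.1824]
180 224 282 [ 0.4584 -0.3781  0.04  ] [ 0.5156 -0.3669  0.04  ] mid in tool [-0.0056 -0.0002  0.1824]
200 225 282 [ 0.4628 -0.3984  0.04  ] [ 0.5201 -0.3872  0.04  ] mid in tool [-0.0264  0.0003  0.1824]
tool [ 0.102  -0.0026  0.1495]
tool [ 0.0536 -0.0015  0.1494]
tool [ 0.0049 -0.0005  0.1364]
```

move_arm(targets=[[[100,0.003,-0.001,0.04,-0.2],[100,0,0,0.06,0],[100,0,0,0.06,0],[100,0,0,0.05,0],[100,0,0,0.034,0]]])

```text
time: 2.53
tool_pos: [0.4838, -0.364, 0.0724]
tool_rot: [-0.002, 0.627, 0.779, 0.0]
contact_force: [-0.0, 0.9, -0.4]
gripper_width: 1.001
grasp_force: 0.0
```

move_arm(targets=[[[100,0,0,0,0],[100,0,0,0,0]]])

```text
time: 2.7
tool_pos: [0.4846, -0.3648, 0.0751]
tool_rot: [-0.002, 0.627, 0.779, 0.0]
contact_force: [0.5, -0.8, 0.8]
gripper_width: 1.001
grasp_force: 0.0
```

```bash
python3 - <<'E'
from h import *
c=get_calibration("wrist");p,R=axes();im=grab_frame("wrist");np.savez("w2.npz",im=im,c=c);print(p,yaw(R[:,0]))
m=(im.max(2)<75).astype(np.uint8)
n,l,st,ce=cv2.connectedComponentsWithStats(m)
for i in range(1,n):
    if st[i][4]>100: print(st[i],ce[i].round(1))
cv2.imwrite("pics/w2.png",cv2.resize(im[:,:,::-1],(800,600)))
# where the head top should appear for axis at TCP
for x in(-.017,.017):
  for y in(-.0045,.0045): print(proj(c,p+R@[x,y,p[2]-.086]).round(1))
E
```

```text
[ 0.48464421 -0.36479927  0.07506489] 102.32
[ 243    0   25   53 1213] [254.8  24.6]
[ 244  121   23   71 1559] [254.7 155.9]
[ 244  226   22  105 2153] [254.5 279.2]
[    0   247   512   137 34532] [255.3 339.4]
[[242.2 329.4]]
[[264.1 329.4]]
[[241.3 255.3]]
[[265.  255.3]]
```

View pics/w2.png

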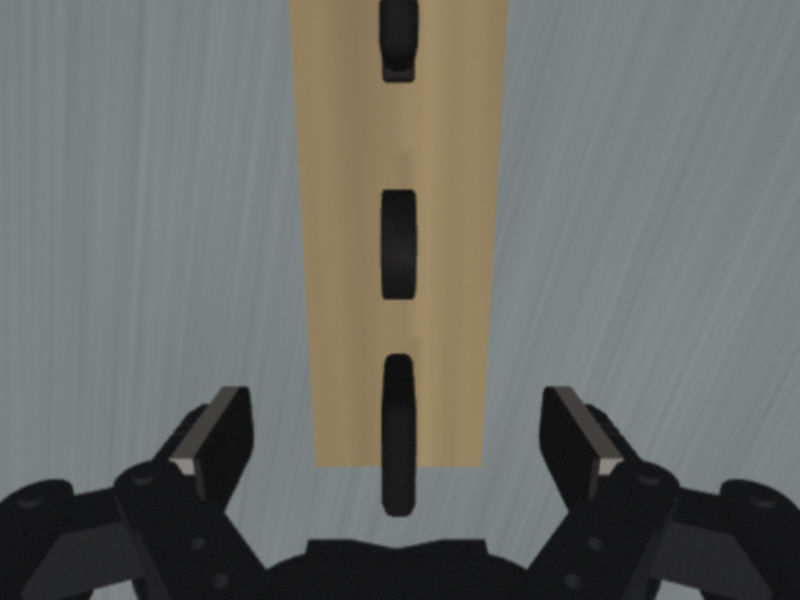

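The head is centred between the fingers (column 398 of 800, top face rows about 403-516). I'll nudge it slightly and close.

move_arm(targets=[[[100,-0.001,0.001,0,0],[0,0,0,0,0],[0,0,0,0,0],[0,0,0,0,0],[0,0,0,0,0]]])

```text
time: 3.17
tool_pos: [0.4864, -0.3662, 0.0772]
tool_rot: [0.001, 0.627, 0.779, -0.0]
contact_force: [-1.2, -0.1, 0.6]
gripper_width: 0.455
grasp_force: 0.0
```

move_arm(targets=[[[0,0,0,0,0],[0,0,0,0,0],[0,0,0,0,0],[0,0,0,0,0],[0,0,0,0,0]]])

```text
time: 3.58
tool_pos: [0.4861, -0.366, 0.0765]
tool_rot: [0.0, 0.627, 0.779, 0.0]
contact_force: [-0.4, 0.4, 1.8]
gripper_width: 0.097
grasp_force: 59.5
```

move_arm(targets=[[[0,0,0,-0.03,0],[0,0,0,-0.06,0],[0,0,0,-0.065,0],[0,0,0,-0.065,0],[0,0,0,-0.065,0]]])

```text
time: 4.0
tool_pos: [0.4857, -0.3656, 0.2485]
tool_rot: [-0.001, 0.627, 0.779, 0.0]
contact_force: [0.1, -0.2, 0.2]
gripper_width: 0.096
grasp_force: 59.8
```

move_arm(targets=[[[0,0,0,-0.02,1],[0,0,0,0,1],[0,0,0,0,1],[0,0.03,0,0,0],[0,0.06,0,0,0]]])

```text
time: 4.42
tool_pos: [0.4908, -0.3134, 0.2587]
tool_rot: [-0.0, 0.742, 0.671, -0.0]
contact_force: [-0.0, 0.4, -0.5]
gripper_width: 0.091
grasp_force: 59.8
```

move_arm(targets=[[[0,0.065,-0.001,0,0],[0,0.065,-0.001,0,0],[0,0.065,-0.001,0,0],[0,0.065,-0.001,0,0],[0,0.065,-0.001,0,0]]])

```text
time: 4.83
tool_pos: [0.5067, -0.1152, 0.2587]
tool_rot: [-0.0, 0.74, 0.672, -0.0]
contact_force: [0.5, 0.2, -0.1]
gripper_width: 0.099
grasp_force: 59.8
```

move_arm(targets=[[[0,0.065,-0.002,0,0],[0,0.065,-0.002,0,0],[0,0.065,-0.002,0,0],[0,0.065,-0.002,0,0],[0,0.065,-0.002,0,0]]])

```text
time: 5.25
tool_pos: [0.5195, 0.0794, 0.2589]
tool_rot: [-0.0, 0.74, 0.672, -0.0]
contact_force: [0.5, -1.3, 0.2]
gripper_width: 0.091
grasp_force: 59.8
```

move_arm(targets=[[[0,0.06,0,0,0],[0,0.04,0,0,0],[0,0.03,0,0,0],[0,0,0,0,0],[0,0,0,0,0]]])

```text
time: 5.67
tool_pos: [0.5273, 0.1555, 0.2586]
tool_rot: [-0.0, 0.74, 0.673, -0.001]
contact_force: [0.5, -0.1, -0.5]
gripper_width: 0.097
grasp_force: 59.8
```

```bash
python3 - <<'E'
from h import *
c=get_calibration("wrist");p,R=axes();im=grab_frame("wrist");np.savez("w3.npz",im=im,c=c);print(p,yaw(R[:,0]),state()["joint_pos"].round(2))
cv2.imwrite("pics/w3.png",cv2.resize(im[150:384,150:360,::-1],(538,600),interpolation=cv2.INTER_CUBIC))
print(proj(c,[.5307,.1745,.105]),proj(c,p+R@[0,0,.0645]))
E
```

```text
[0.52728534 0.15547796 0.25863715] 84.59 [ 0.15 -0.13  1.78 -0.    1.49  0.25]
[[255.21275233 161.05342556]] [[253.11902201 220.56883651]]
```

View pics/w3.png

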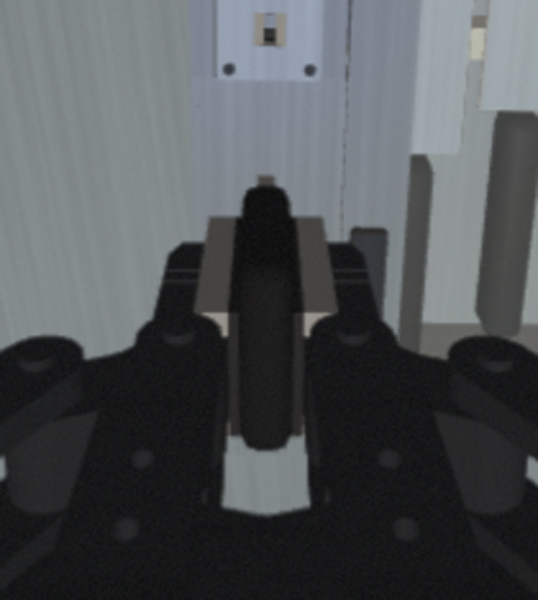

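The wrist crop shows the blade tip at (266,180) and the slot at (270,30), so at raw (253.8,220.3) and (255.2,161). Both match the predictions. Next I'll get a precise slot centre and yaw from the plate.

```bash
python3 - <<'E'
from h import *
d=np.load("w3.npz",allow_pickle=True);im=d["im"];c=d["c"].item()
p,R=axes()
x0,x1,y0,y1=225,285,120,190
w=im[y0:y1,x0:x1].astype(int)
g=w.max(2);dark=(g<135).astype(np.uint8)
n,l,st,ce=cv2.connectedComponentsWithStats(dark)
for i in range(1,n):
    if st[i][4]<60: X=onz(c,ce[i]+[x0,y0],.105);print("dark",st[i],(ce[i]+[x0,y0]).round(1),X.round(4),"tool",(R.T@(X-p)).round(4))
br=((w[...,0]-w[...,2])>12).astype(np.uint8)
n,l,st,ce=cv2.connectedComponentsWithStats(br)
for i in range(1,n):
    if st[i][4]>8: X=onz(c,ce[i]+[x0,y0],.105);print("brass",st[i],(ce[i]+[x0,y0]).round(1),X.round(4))
cv2.imwrite("pics/w3b.png",cv2.resize(im[y0:y1,x0:x1,::-1],None,fx=8,fy=8,interpolation=cv2.INTER_CUBIC))
E
```

```text
dark [12 23  5  5 21] [239. 145.] [0.5181 0.1898 0.105 ] tool [ 0.0342 -0.0126  0.1537]
dark [44 23  6  5 20] [271.6 145.4] [0.5461 0.1869 0.105 ] tool [0.034  0.0156 0.1537]
dark [29 35  2  1  2] [254.5 155. ] [0.5306 0.1799 0.105 ] tool [0.0256 0.0008 0.1537]
dark [26 41  9  7 45] [254.6 164.2] [0.5299 0.1718 0.105 ] tool [0.0174 0.0009 0.1537]
dark [12 55  5  5 20] [238.9 176.6] [0.515  0.1619 0.105 ] tool [ 0.0061 -0.013   0.1537]
dark [44 55  5  5 19] [270.8 176.8] [0.5432 0.159  0.105 ] tool [0.0059 0.0154 0.1537]
dark [59 58  1  2  2] [284.  178.5] [0.5548 0.1564 0.105 ] tool [0.0044 0.0272 0.1537]
```

View pics/w3b.png

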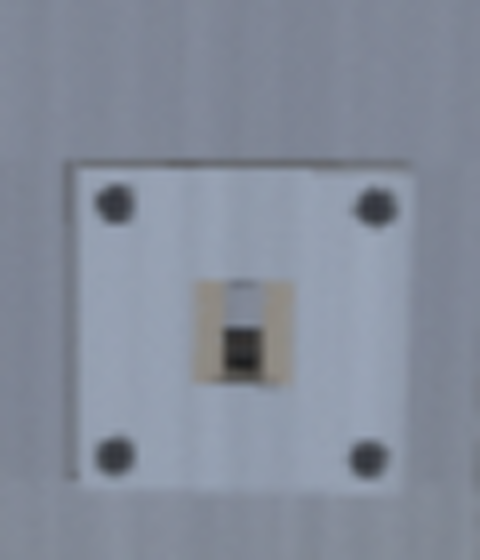

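move_arm(targets=[[[0,0.033,0.002,0,0.08],[0,0,0,0.05,0],[0,0,0,0.05,0],[0,0,0,0.02,0],[0,0,0,0,0]]])

```text
time: 6.13
tool_pos: [0.5286, 0.1726, 0.1828]
tool_rot: [-0.002, 0.744, 0.668, -0.004]
contact_force: [-0.2, 0.0, -0.9]
gripper_width: 0.097
grasp_force: 59.8
```

move_arm(targets=[[[0,0,0,0,0],[0,0,0,0,0]]])

```text
time: 6.3
tool_pos: [0.5323, 0.1736, 0.1892]
tool_rot: [0.001, 0.744, 0.668, 0.001]
contact_force: [0.5, 0.8, 0.3]
gripper_width: 0.096
grasp_force: 59.8
```

```bash
python3 - <<'E'
from h import *
c=get_calibration("wrist");p,R=axes();im=grab_frame("wrist");np.savez("w4.npz",im=im,c=c);print(p,yaw(R[:,0]),(R[:,2]).round(4))
L=np.array([.5306,.1744,.105]);print("lock in tool",(R.T@(L-p)).round(4))
for o in([0,0,.0645],[-.017,0,-.0095],[.017,0,-.0095]): print("tool pt",o,proj(c,p+R@o).round(1))
print("lock",proj(c,L).round(1),proj(c,L+R@[.018,0,0]).round(1))
cv2.imwrite("pics/w4.png",cv2.resize(im[150:350,180:330,::-1],None,fx=3,fy=3,interpolation=cv2.INTER_CUBIC))
E
```

```text
[0.53225274 0.17363703 0.18921558] 83.87 [ 2.6e-03  4.0e-04 -1.0e+00]
lock in tool [ 0.0005 -0.0019  0.0842]
tool pt [0, 0, 0.0645] [[253.1 220.6]]
tool pt [-0.017, 0, -0.0095] [[253.1 327. ]]
tool pt [0.017, 0, -0.0095] [[253.1 253.5]]
lock [[250.3 208.8]] [[250.2 183.5]]
```

View pics/w4.png

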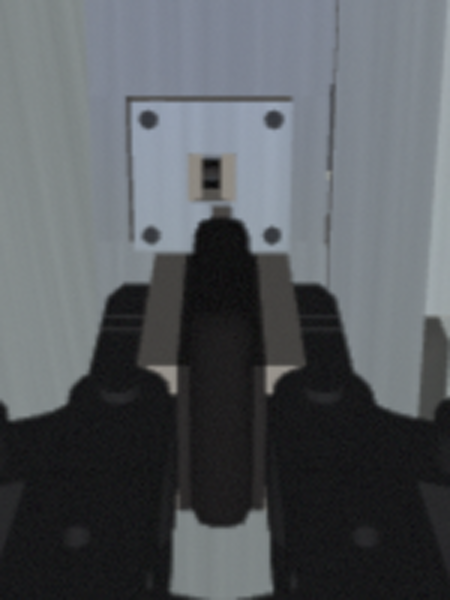

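The crop shows the slot at (212,176), so raw (250.3,208.3), as predicted. The tip is just below it. I'll let the arm settle before correcting.

move_arm(targets=[[[0,0,0,0,0],[0,0,0,0,0],[0,0,0,0,0],[0,0,0,0,0],[0,0,0,0,0]]])

```text
time: 6.77
tool_pos: [0.5313, 0.1741, 0.1876]
tool_rot: [0.0, 0.744, 0.669, 0.0]
contact_force: [0.1, 0.7, -0.8]
gripper_width: 0.096
grasp_force: 59.8
```

```bash
cat > lk.py <<'E'
from h import *
p,R=axes();s=state();L=np.array([.5306,.1744,.105])
print("t",round(s["time"],2),p.round(4),"yaw",yaw(R[:,0]),"tiltz",R[:,2].round(4),"lock in tool",(R.T@(L-p)).round(4),"F",s["contact_force"].round(1),"M",s["ft_torque"].round(3),"shoulder h",round(p[2]-.0365-.105,4))
E
python3 lk.py
```

```text
t 6.77 [0.5313 0.1741 0.1876] yaw 83.92 tiltz [ 4.e-04  1.e-04 -1.e+00] lock in tool [ 0.0002 -0.0008  0.0826] F [ 0.1  0.7 -0.8] M [ 0.012  0.01  -0.008] shoulder h 0.0461
```

move_arm(targets=[[[0,0,-0.0017,0,0],[0,0,0,0.01,0],[0,0,0,0.01,0],[0,0,0,0.01,0],[0,0,0,0.01,0]]])

```text
time: 7.18
tool_pos: [0.53, 0.1742, 0.1623]
tool_rot: [-0.0, 0.744, 0.669, -0.0]
contact_force: [0.7, 1.0, 0.4]
gripper_width: 0.095
grasp_force: 60.1
```

move_arm(targets=[[[0,0,0,0,0],[0,0,0,0,0],[0,0,0,0,0]]])

```text
time: 7.43
tool_pos: [0.53, 0.1742, 0.1631]
tool_rot: [-0.0, 0.744, 0.669, -0.0]
contact_force: [0.5, 0.1, -1.3]
gripper_width: 0.095
grasp_force: 59.8
```

```bash
python3 lk.py
```

```text
t 7.43 [0.53   0.1742 0.1631] yaw 83.92 tiltz [-8.e-04  1.e-04 -1.e+00] lock in tool [0.0002 0.0006 0.0581] F [ 0.5  0.1 -1.3] M [ 0.184 -0.061  0.015] shoulder h 0.0216
```

move_arm(targets=[[[0,0,0.0005,0.004,0],[0,0,0,0.004,0],[0,0,0,0.002,0],[0,0,0,0,0],[0,0,0,0,0]]])

```text
time: 7.85
tool_pos: [0.5305, 0.1742, 0.1571]
tool_rot: [-0.0, 0.744, 0.669, 0.0]
contact_force: [0.0, 2.3, -0.8]
gripper_width: 0.096
grasp_force: 59.7
```

```bash
python3 lk.py
```

```text
t 7.85 [0.5305 0.1742 0.1571] yaw 83.92 tiltz [ 1.e-04  4.e-04 -1.e+00] lock in tool [0.0002 0.0001 0.0521] F [ 0.   2.3 -0.8] M [ 0.399 -0.086  0.041] shoulder h 0.0156
```

move_arm(targets=[[[0,0.0005,0,0.003,0.3],[0,0,0,0.003,-0.6],[0,0,0,0.003,0.6],[0,0,0,0.003,-0.6],[0,0,0,0,0.3]]])

```text
time: 8.27
tool_pos: [0.5308, 0.1743, 0.1509]
tool_rot: [0.0, 0.743, 0.669, -0.0]
contact_force: [-0.8, 1.9, 3.3]
gripper_width: 0.097
grasp_force: 60.3
```

```bash
python3 lk.py
```

```text
t 8.27 [0.5308 0.1743 0.1509] yaw 83.99 tiltz [ 2.e-04 -4.e-04 -1.e+00] lock in tool [ 0.0001 -0.0002  0.0459] F [-0.8  1.9  3.3] M [0.128 0.235 0.009] shoulder h 0.0094
```

Going in steadily.

move_arm(targets=[[[0,0,0,0.003,0.3],[0,0,0,0.003,-0.6],[0,0,0,0.003,0.6],[0,0,0,0.003,-0.6],[0,0,0,0,0.3]]])

```text
time: 8.68
tool_pos: [0.531, 0.1747, 0.1458]
tool_rot: [0.0, 0.743, 0.669, 0.0]
contact_force: [-4.5, 2.5, 6.8]
gripper_width: 0.096
grasp_force: 61.0
```

```bash
python3 lk.py
```

```text
t 8.68 [0.531  0.1747 0.1458] yaw 84.0 tiltz [ 6.e-04  4.e-04 -1.e+00] lock in tool [-0.0004 -0.0004  0.0408] F [-4.5  2.5  6.8] M [ 0.303  0.782 -0.032] shoulder h 0.0043
```

move_arm(targets=[[[0,0,-0.0007,0.003,0.3],[0,0,0,0.003,-0.6],[0,0,0,0.002,0.6],[0,0,0,0.001,-0.6],[0,0,0,0,0.3]]])

```text
time: 9.1
tool_pos: [0.5311, 0.1744, 0.1413]
tool_rot: [0.001, 0.743, 0.669, 0.0]
contact_force: [-6.8, -0.8, 15.1]
gripper_width: 0.103
grasp_force: 62.2
```

```bash
python3 lk.py
```

```text
t 9.1 [0.5311 0.1744 0.1413] yaw 84.01 tiltz [ 1.5e-03 -5.0e-04 -1.0e+00] lock in tool [-0.0001 -0.0005  0.0363] F [-6.8 -0.8 15.1] M [-0.115  1.158  0.103] shoulder h -0.0002
```

move_arm(targets=[[[0,0,-0.001,0.002,0.4],[0,0,0,0,-0.8],[0,0,0,0,0.8],[0,0,0,0,-0.8],[0,0,0,0,0.4]]])

```text
time: 9.52
tool_pos: [0.531, 0.1745, 0.1413]
tool_rot: [0.001, 0.743, 0.669, 0.001]
contact_force: [-7.7, -1.1, 18.5]
gripper_width: 0.09
grasp_force: 62.8
```

```bash
python3 lk.py; python3 - <<'E'
from h import *
c=get_calibration("side");im=grab_frame("side")
X=proj(c,[.5306,.1744,.12])[0].astype(int);print(X)
print(proj(c,[[.5306,.1744,.105],[.5306,.1744,.115],[.5306,.1744,.151]]).round(1))
cv2.imwrite("pics/s5.png",cv2.resize(im[X[1]-30:X[1]+30,X[0]-40:X[0]+40,::-1],None,fx=10,fy=10,interpolation=cv2.INTER_CUBIC))
E
```

```text
t 9.52 [0.531  0.1745 0.1413] yaw 84.04 tiltz [ 2.8e-03 -6.0e-04 -1.0e+00] lock in tool [-0.0001 -0.0005  0.0363] F [-7.7 -1.1 18.5] M [-0.363  1.382  0.094] shoulder h -0.0002
[222 230]
[[222.9 234.7]
 [222.6 232. ]
 [221.3 221.9]]
```

View pics/s5.png

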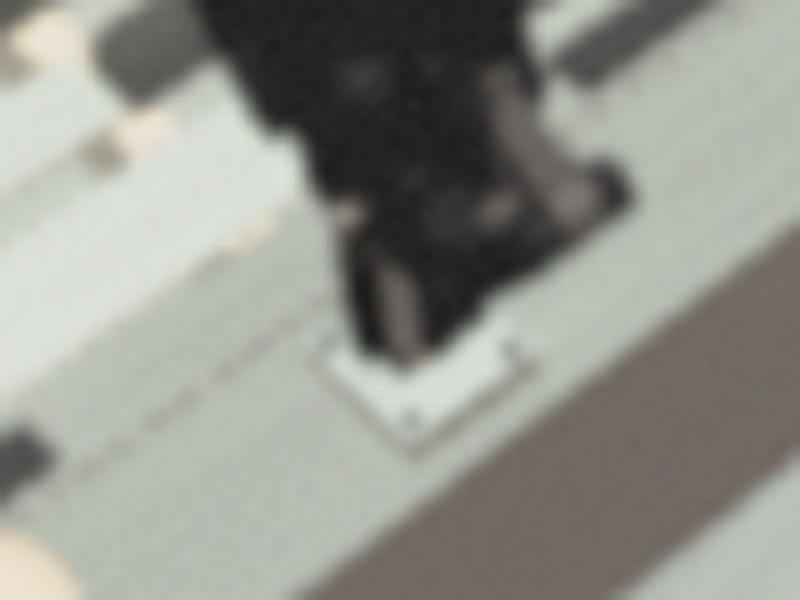

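The height stays at home (shoulder -0.2 mm) while the push rises to 18 N, so the shoulder is seated. The side crop shows the key down on the plate. Now I'll turn clockwise.

move_arm(targets=[[[0,0,0.0005,-0.001,0.6],[0,0,0,0,0.8],[0,0,0,0,0.8],[0,0,0,0,0.8],[0,0,0,0,0.8]]])

```text
time: 9.98
tool_pos: [0.531, 0.1743, 0.1413]
tool_rot: [0.001, 0.862, 0.507, 0.001]
contact_force: [-6.7, -1.7, 17.4]
gripper_width: 0.095
grasp_force: 62.5
```

```bash
python3 lk.py
```

```text
t 9.98 [0.531  0.1743 0.1413] yaw 60.91 tiltz [ 0.0021 -0.0011 -1.    ] lock in tool [-0.0001 -0.0005  0.0363] F [-6.7 -1.7 17.4] M [-0.398  1.405  0.074] shoulder h -0.0002
```

move_arm(targets=[[[0,0,0,0,1],[0,0,0,0,1],[0,0,0,0,1],[0,0,0,0,1],[0,0,0,0,1]]])

```text
time: 10.4
tool_pos: [0.5308, 0.1743, 0.1413]
tool_rot: [0.001, 0.964, 0.266, 0.001]
contact_force: [-7.7, -1.0, 17.4]
gripper_width: 0.095
grasp_force: 62.7
```

```bash
python3 lk.py
```

```text
t 10.4 [0.5308 0.1743 0.1413] yaw 30.85 tiltz [ 0.0014 -0.001  -1.    ] lock in tool [-0.0002 -0.0003  0.0363] F [-7.7 -1.  17.4] M [-0.273  1.544  0.158] shoulder h -0.0002
```

move_arm(targets=[[[0,0,0,0,1],[0,0,0,0,1],[0,0,0,0,1],[0,0,0,0,1],[0,0,0,0,1]]])

```text
time: 10.82
tool_pos: [0.5306, 0.1746, 0.1413]
tool_rot: [0.0, 1.0, 0.007, 0.0]
contact_force: [-8.5, -0.7, 18.0]
gripper_width: 0.098
grasp_force: 62.7
```

```bash
python3 lk.py
```

```text
t 10.82 [0.5306 0.1746 0.1413] yaw 0.85 tiltz [ 9.e-04 -3.e-04 -1.e+00] lock in tool [-0.0001  0.0002  0.0363] F [-8.5 -0.7 18. ] M [-0.106  1.643  0.099] shoulder h -0.0002
```

move_arm(targets=[[[0,0,0,0,0.8],[0,0,0,0,0.8],[0,0,0,0,0.8],[0,0,0,0,0.6],[0,0,0,0,0]]])

```text
time: 11.23
tool_pos: [0.5307, 0.1745, 0.1413]
tool_rot: [0.0, 0.989, -0.148, 0.001]
contact_force: [-8.7, -1.3, 18.5]
gripper_width: 0.094
grasp_force: 62.7
```

```bash
python3 lk.py
```

```text
t 11.23 [0.5307 0.1745 0.1413] yaw -16.98 tiltz [ 1.e-03 -5.e-04 -1.e+00] lock in tool [-0.0001  0.0001  0.0363] F [-8.7 -1.3 18.5] M [-0.158  1.601  0.008] shoulder h -0.0002
```

move_arm(targets=[[[0,0,0,0,0.4],[0,0,0,0,0],[0,0,0,0,0]]])

```text
time: 11.48
tool_pos: [0.5307, 0.1745, 0.1413]
tool_rot: [0.0, 0.986, -0.167, 0.001]
contact_force: [-8.2, -1.0, 18.1]
gripper_width: 0.094
grasp_force: 62.6
```

```bash
python3 lk.py
```

```text
t 11.48 [0.5307 0.1745 0.1413] yaw -19.26 tiltz [ 1.1e-03 -6.0e-04 -1.0e+00] lock in tool [-0.0001  0.0001  0.0363] F [-8.2 -1.  18.1] M [-0.17   1.629  0.085] shoulder h -0.0002
```

move_arm(targets=[[[0,0,0,0,0.5],[0,0,0,0,0],[0,0,0,0,0]]])

```text
time: 11.73
tool_pos: [0.5307, 0.1745, 0.1413]
tool_rot: [0.0, 0.981, -0.193, 0.001]
contact_force: [-8.2, -1.1, 18.6]
gripper_width: 0.096
grasp_force: 62.7
```

```bash
python3 lk.py
```

```text
t 11.73 [0.5307 0.1745 0.1413] yaw -22.25 tiltz [ 1.1e-03 -6.0e-04 -1.0e+00] lock in tool [-0.0001  0.0001  0.0363] F [-8.2 -1.1 18.6] M [-0.224  1.585  0.083] shoulder h -0.0002
```

move_arm(targets=[[[0,0,0,0,0.5],[0,0,0,0,0],[0,0,0,0,0]]])

```text
time: 11.98
tool_pos: [0.5306, 0.1745, 0.1413]
tool_rot: [0.0, 0.976, -0.219, 0.001]
contact_force: [-7.7, -1.5, 18.3]
gripper_width: 0.095
grasp_force: 62.7
```

```bash
python3 lk.py
```

```text
t 11.98 [0.5306 0.1745 0.1413] yaw -25.24 tiltz [ 9.e-04 -8.e-04 -1.e+00] lock in tool [-0.0001  0.0001  0.0363] F [-7.7 -1.5 18.3] M [-0.262  1.65   0.142] shoulder h -0.0002
```

```bash
cat > mz.py <<'E'
from h import *
z=[]
for _ in range(6): grab_frame("wrist");z.append(state()["ft_torque"][2])
p,R=axes();print("Mz",np.mean(z).round(3),np.std(z).round(3),"yaw",yaw(R[:,0]))
E
python3 mz.py
```

```text
Mz 0.119 0.033 yaw -25.24
```

move_arm(targets=[[[0,0,0,0,0.5],[0,0,0,0,0],[0,0,0,0,0]]])

```text
time: 12.53
tool_pos: [0.5306, 0.1744, 0.1413]
tool_rot: [0.0, 0.97, -0.244, 0.001]
contact_force: [-7.4, -1.0, 18.8]
gripper_width: 0.096
grasp_force: 62.7
```

```bash
python3 mz.py
```

```text
Mz 0.212 0.015 yaw -28.23
```

move_arm(targets=[[[0,0,0,0,0.5],[0,0,0,0,0],[0,0,0,0,0]]])

```text
time: 13.08
tool_pos: [0.5308, 0.1744, 0.1413]
tool_rot: [0.0, 0.963, -0.269, 0.001]
contact_force: [-8.8, -0.2, 18.2]
gripper_width: 0.097
grasp_force: 62.7
```

```bash
python3 mz.py; python3 lk.py
```

```text
Mz 0.212 0.03 yaw -31.23
t 13.38 [0.5308 0.1744 0.1413] yaw -31.23 tiltz [ 1.4e-03 -9.0e-04 -1.0e+00] lock in tool [-0.0003  0.0001  0.0363] F [-7.7 -1.9 17.6] M [-0.266  1.571  0.22 ] shoulder h -0.0002
```

```bash
python3 - <<'E'
from h import *
a=np.load("w4.npz",allow_pickle=True)["im"];b=grab_frame("wrist")
for n,im in(("before",a),("now",b)):
    g=cv2.GaussianBlur(im,(3,3),0).max(2)
    for y in(226,240,262,275,290,305,318): print(n,y,g[y,232:278:2].tolist())
E
```

```text
before 226 [125, 165, 170, 171, 168, 165, 145, 50, 17, 18, 16, 18, 17, 16, 33, 121, 169, 167, 129, 88, 112, 157, 153]
before 240 [70, 68, 69, 68, 62, 30, 20, 17, 18, 17, 18, 18, 17, 16, 17, 16, 23, 51, 68, 68, 69, 69, 91]
before 262 [68, 69, 69, 63, 31, 19, 22, 26, 28, 29, 30, 31, 31, 28, 27, 25, 20, 25, 56, 69, 69, 68, 68]
before 275 [45, 104, 144, 118, 50, 38, 26, 25, 28, 29, 30, 30, 31, 30, 28, 25, 33, 45, 93, 147, 122, 58, 29]
before 290 [24, 23, 24, 30, 43, 39, 26, 26, 29, 29, 30, 30, 30, 29, 28, 25, 35, 43, 34, 24, 24, 23, 24]
before 305 [22, 24, 28, 28, 42, 39, 27, 27, 28, 29, 30, 30, 30, 28, 29, 27, 34, 43, 32, 27, 26, 24, 23]
before 318 [23, 31, 31, 53, 57, 45, 32, 27, 28, 29, 30, 29, 28, 29, 28, 28, 41, 50, 66, 31, 32, 26, 22]
now 226 [167, 166, 165, 164, 163, 162, 145, 58, 19, 18, 17, 18, 18, 17, 33, 115, 160, 160, 159, 158, 157, 158, 159]
now 240 [74, 72, 71, 71, 64, 32, 18, 17, 18, 16, 17, 19, 17, 17, 19, 19, 23, 53, 70, 71, 71, 72, 101]
now 262 [71, 71, 71, 65, 32, 19, 23, 24, 27, 27, 29, 29, 30, 28, 27, 24, 22, 25, 58, 71, 71, 71, 72]
now 275 [44, 100, 139, 114, 48, 37, 25, 26, 27, 28, 29, 29, 30, 29, 28, 25, 32, 45, 89, 140, 118, 57, 29]
now 290 [25, 24, 24, 29, 41, 37, 25, 25, 26, 28, 29, 30, 29, 29, 28, 26, 34, 42, 34, 23, 25, 25, 24]
now 305 [24, 25, 29, 29, 40, 39, 25, 26, 27, 29, 29, 30, 29, 28, 27, 26, 33, 41, 31, 25, 25, 24, 24]
now 318 [23, 31, 31, 55, 57, 44, 31, 26, 27, 28, 29, 28, 28, 27, 27, 27, 37, 49, 65, 30, 31, 24, 23]
```

```bash
python3 mz.py; python3 lk.py; python3 -c "
from plant import job
print(job.job_done())"
```

```text
Mz 0.227 0.029 yaw -31.23
t 13.73 [0.5308 0.1744 0.1413] yaw -31.23 tiltz [ 1.5e-03 -9.0e-04 -1.0e+00] lock in tool [-0.0003  0.0001  0.0363] F [-8.6 -1.1 17.8] M [-0.337  1.523  0.228] shoulder h -0.0002
the job is handed in; nothing more can be done
None
```

The knife-box key is seated in the lock and turned clockwise about 115° at the hand. The turning torque levelled off near 0.2 N m, which I take as the stop since the cylinder's angle can't be read directly; the gripper is still holding the key there, and I handed the job in at 13.7 s.

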